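# Third hand at the gel casting stand

## Task

Be my third hand for casting a gel: take the green-framed glass cassette out of the drying rack and lower it between the posts of the casting stand, upright, onto the grey sealing gasket; then press it straight down with a steady force of about 12 N, enough to seal and not so hard that the glass cracks. Finish while still gripping it and pressing - let go of nothing, because I will then swing the two yellow cams over it; leave the cams open for me and leave the blue-framed cassette, the bottles and the rest of the bench undisturbed.

Things in the scene. Friction and masses are not known exactly. Their poses are not given: they have to be found in the camera images.
- green_cassette: gel cassette with a green frame, to be taken; loose, 0.17 to 0.33 kg, 118 mm wide. Two upright glass plates, together 8 mm thick, clamped left and right in green channels 14 mm thick, 13 mm wide, z 2 to 80 mm. Origin: middle of the bottom edge; x across the thickness, y along the width, z up. It may stand in the stand either way round (half turn about z)
- green_cassette_top (a point): middle of its top edge, 86 mm above its origin, same axes. The glass (101 mm wide; -x plate up to 77 mm above the origin, +x plate up to 86 mm) is free to grip across its 8 mm from the top down to two thin green cross bars (z 12 to 22 mm, 3 mm proud of the glass on either side)
- blue_cassette: identical cassette with a blue frame, which stays in the rack; origin and axes as for the green one
- drying_rack: white fixed drying rack, 176 x 152 mm. Three slots at x -48, 0, +48 mm; floor 6 mm up. Each slot: pairs of fins 17 mm apart, tops at z 36 mm, at |y| 44 to 62 mm only; side rails |y| 62 to 67 mm, 20 mm high. Cassettes stand in the outer slots (which in which varies), thickness along the rack's x; middle slot empty. Origin: centre of the underside; z up
- casting_stand: fixed gel casting stand: dark base 110 x 180 x 14 mm and two white posts (y +/-61 to +/-79 mm, tops at z 119 mm) with yellow cams, noses to z 137 mm, levers out to |y| 130 mm. Between the posts only the gasket. Origin: centre of the underside; x across the cassette's thickness, y from post to post, z up
- stand_seat (a point): where the middle of the cassette's bottom edge first meets the gasket: on the stand's axis, 28 mm above its underside; axes as the stand. Each post has an inward groove for the cassette's edge: 17 mm wide along x up to z 72 mm, flared to about 27 mm at z 80 mm; groove bottoms 122 mm apart up to z 84 mm, 131 mm above (z from the stand's underside)
- gasket: grey gasket strip, 104 x 14 mm, between the posts; moves straight down under load like a spring, 2.5 N per mm (12 N at 4.8 mm; hard bottom at 10 mm). Origin: centre of its top face. The load includes the cassette's weight: it equals the rise of vertical wrist force since the cassette hung free in the gripper
- cam_left (a joint): yellow clamp cam on the post at +y of the stand; 0 = open, lever lying outward (up to 0.25 at the start); 1.6 = swung in over the cassette
- cam_right (a joint): the same on the post at -y of the stand
- bottle_blue_cap: white reagent bottle with blue cap, 68 mm square, 120 mm high, loose, behind the work; origin at the centre of its underside
- bottle_red_cap: white reagent bottle with red cap, 56 mm square, 100 mm high, loose, behind the work; origin at the centre of its underside

How it is judged:
On the way, in this order (a step that is already met when the one before it is completed fails the run):
1. the green-framed cassette is lifted out of the rack in the gripper (height (world z) of green_cassette above 0.05 m and contact force between the fingers and green_cassette above 3 N), for 0.1 s.
2. it stands upright between the posts, touching the gasket (horizontal distance between green_cassette and stand_seat below 0.007 m and angle between green_cassette's own z axis and vertical below 0.06 rad and angle between the x axis of green_cassette and the x axis of casting_stand, either way round below 0.1 rad and contact force between green_cassette and gasket above 0.5 N), for 0.1 s.
At the end, for the whole second after the job is handed in: Green cassette between the posts (7 mm of the seat's middle, 0.06 rad of upright, 0.10 rad of the stand's line, either way round), at rest, still in the fingers, loading the gasket with 7 to 17 N; cams open (under 0.5 rad); blue cassette within 15 mm, bottles within 20 mm of their places (horizontal distance between green_cassette and stand_seat below 0.007 m and angle between green_cassette's own z axis and vertical below 0.06 rad and angle between the x axis of green_cassette and the x axis of casting_stand, either way round below 0.1 rad and contact force between green_cassette and gasket between 7 and 17 N and contact force between the fingers and green_cassette above 3 N and linear speed of green_cassette below 0.01 m/s and distance of blue_cassette from where it was at the start of the episode below 0.015 m and value of joint each of cam_left, cam_right below 0.5 rad and distance of each of bottle_blue_cap, bottle_red_cap from where it was at the start of the episode below 0.02 m); the arm keeps its last pose, push and grip.
It fails at once if the gasket is loaded with more than 25 N (the glass would crack) (contact force between green_cassette and gasket above 25 N).
It fails at once if the blue-framed cassette is moved by more than 15 mm or tipped (distance of blue_cassette from where it was at the start of the episode above 0.015 m or angle between blue_cassette's own z axis and vertical above 0.25 rad).
It fails at once if a reagent bottle is moved by more than 20 mm or tipped (distance of any of bottle_blue_cap, bottle_red_cap from where it was at the start of the episode above 0.02 m or angle between any of bottle_blue_cap, bottle_red_cap's own z axis and vertical above 0.3 rad).
It fails at once if a clamp cam is swung in (over 0.5 rad) (value of joint any of cam_left, cam_right above 0.5 rad).
It also fails if it takes over 42 s, if anything falls off the work surface, if the arm or the gripper's body presses on something with over 40 N, if the wrist force passes 120 N, or if a joint passes its speed limit or range.

## Robot

A 6-joint arm with a two-finger parallel gripper is mounted at the origin on a cart in front of the work surface, level with it; the furniture and walls round the work are solid. World frame = base frame: x ahead of the robot, y to its left, z up, the work surface at z = 0. Lengths are in m, angles in rad, forces in N, time in s.
With the tool pointing down it reaches from about 0.35 to 0.975 m from the base axis. Payload 4.9 kg.
Tool frame: the origin (TCP) lies midway between the tips of the shut fingers; the grasp point (between the pads) lies 19 mm behind it; z points along the fingers, y is the line along which they close (so a half turn about z gives the same grasp; the last joint's range is limited). The gripper opens to 85 mm and grips with 20 to 120 N. Pads are 22 mm wide; open, the fingers measure 114 mm over their backs; the gripper's body (76 mm by 85 mm) begins 54 mm behind the grasp point. The pads swing forward as they close: fully open they stand 13 mm farther back than shut.
Start: joints at [1.205, 0.053, 1.613, -0, 1.476, -0.119], TCP at [0.153, 0.606, 0.231] pointing down, gripper open.
Joint ranges: [-3.01, 3.01], [-1.01, 2.22], [0.06, 2.58], [-1.02, 4.17], [0.09, 2.62], [-3.14, 3.14]. Speed limits (rad/s): [2.57, 2.57, 3.14, 3.14, 3.14, 3.14].

## Interface

Orientations are given as a unit quaternion [w, x, y, z].
In Python, from plant import manip, viewer, job gives the robot as it stands (manip), with the cameras (viewer) and the job (job).
- The arm moves only by the shell command python3 shift.py FILE, which reads ROWS from the file FILE. ROWS is a JSON object with one list for each field, all of the same length, 1 to 5, a row being the entries at one place: aperture (the opening from 0.0 (shut) to 1.0 (fully open)), sx, sy, sz (the shift in parts of the range, where 1.0 means 25 cm), rx, ry, rz (a rotation vector in parts of the range, where 1.0 means pi/2 rad); each row shifts and turns the commanded pose from where the row before left it, along the tool's axes as they then stand; what a row does not reach is not made up. A row lasts 1/8 s, in which the tool goes at most 0.0625 m and 0.188 rad, less where a joint would pass 70% of its speed; a pose out of reach is approached as far as the arm can. The fingers move at their own pace and stop on an object; the grip force is fixed at half the most. Time passes only in rows, so rows that do not move let the fingers close. It prints the time, the measured TCP pose, the force, the opening and the grip force at its end. Input that does not fit is refused with a message, and nothing moves.
- manip.state(): the state, without advancing time (a new reading comes with each control period).
- viewer.grab_frame(name): name is "scene" or "top" or "wrist"; returns the picture (400x640x3 uint8, red, green, blue); there is no depth.
- viewer.camera_params(name): a dict with "intrinsics" (3x3 intrinsics, pixels), "xyz" and "orientation" of the camera in the world. Camera axes: x right, y down, z forward; pixel columns grow to the right and rows downward; lengths in m; the calibration is good to about 2 mm. The wrist camera is an equidistant fisheye: a pixel r from the principal point sees the ray r / f radians off the axis. A picture is of the moment at which its call begins: read the wrist's pose just before it. camera_params takes no time and is no camera call; for the wrist camera it gives the pose at the moment of the call.
- job.job_done(): hands the job in; it is judged then, once.
The state is a dict: "time": time; "joint_pos": joint angles; "joint_vel": joint speeds; "joint_efforts": joint torques, N m; "tool_pos": TCP position; "tool_rot": TCP orientation; "contact_force": force on the tool from outside, world axes, zero at the start; "ft_torque": the same for the moment, N m; "gripper_width": opening from 0.0 (shut) to 1.0 (fully open); "grasp_force": force on a finger pad.
Only numpy, scipy, OpenCV 4.12 (cv2) and the standard library are available. Lean on these libraries where they do the work, as an engineer would, in place of code of your own. Each camera call takes 0.05 s, during which the arm holds its last target. There are 200 camera calls.

## Working session

There is one attempt and no reset: what is moved stays moved. The work goes in short steps, Python scripts to look and compute and a shell command to move; the robot and the scene stay as the last step left them, time stands still between calls to the robot, and variables do not carry over. Pictures are saved under pics/ and viewed, at most 10 in all, crops included, and the job is handed in when it is done.

```bash
ls; mkdir -p pics; python3 - <<'E'
from plant import manip, viewer, job
import cv2,numpy as np
s=manip.state();print(s)
for n in("scene","top"):
    p=viewer.camera_params(n);print(n,p)
    cv2.imwrite(f"pics/{n}0.png",viewer.grab_frame(n)[:,:,::-1])
print(viewer.camera_params("wrist"))
E
```

```text
pics
plant.py
shift.py
{'time': 0.0, 'joint_pos': array([ 1.20498728e+00,  5.33739049e-02,  1.61433480e+00, -1.89827757e-06,
        1.47596428e+00, -1.18994788e-01]), 'joint_vel': array([ 0.00138733,  0.0004533 , -0.00174512,  0.00077113, -0.00192645,
        0.00024712]), 'joint_efforts': array([-4.30780165e-04, -3.93665814e+01, -3.70183575e+01, -2.80497972e-05,
        6.93685783e-03, -1.04534612e-05]), 'tool_pos': array([0.15246717, 0.6054672 , 0.23002806]), 'tool_rot': array([-2.48759060e-04,  1.23093977e-01,  9.92394473e-01, -1.00998256e-03]), 'contact_force': array([-0.62229511,  0.2191607 , -0.40269133]), 'ft_torque': array([-0.01292732,  0.04762717, -0.00290104]), 'grasp_force': 0.0, 'gripper_width': 0.9987426215117057}
scene {'intrinsics': array([[414.6135908 ,   0.        , 320.6648343 ],
       [  0.        , 414.6135908 , 203.87671825],
       [  0.        ,   0.        ,   1.        ]]), 'xyz': array([0.04627187, 0.29128648, 0.71982713]), 'orientation': array([ 0.20928505, -0.46729111,  0.79057953, -0.33589105])}
top {'intrinsics': array([[438.44975452,   0.        , 324.34312057],
       [  0.        , 438.44975452, 202.92868801],
       [  0.        ,   0.        ,   1.        ]]), 'xyz': array([0.41947775, 0.00799665, 1.12015956]), 'orientation': array([-0.06553484,  0.71442185, -0.69429706,  0.05708057])}
{'intrinsics': array([[309.70691629,   0.        , 315.91926647],
       [  0.        , 309.70691629, 196.64133429],
       [  0.        ,   0.        ,   1.        ]]), 'xyz': array([0.08674797, 0.62393795, 0.37286044]), 'orientation': array([0.10790386, 0.78107734, 0.60940748, 0.08305096])}
```

View pics/scene0.png

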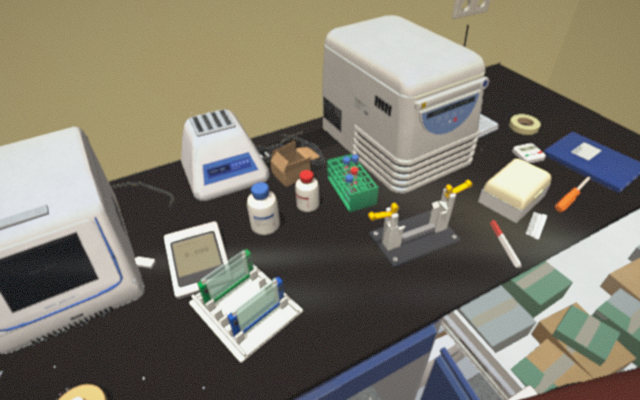

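View pics/top0.png

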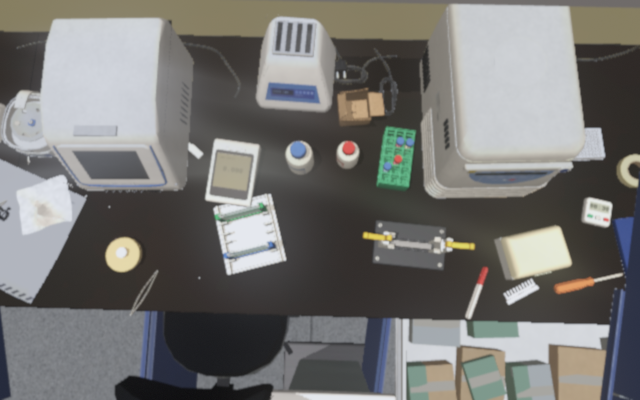

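The scene picture shows the green cassette in the far slot of the rack (about 225,275), the blue one in the near slot (255,305) and the stand at (415,230). The top picture shows the rack at (250,232), with its green cassette near (240,212), and the stand at (408,245). The arm is not in the way, so I'll enlarge both for pixel measurements.

```bash
python3 - <<'E'
import cv2,numpy as np
t=cv2.imread("pics/top0.png")
a=cv2.resize(t[190:280,200:300],(600,540),interpolation=cv2.INTER_CUBIC)[:, :]
b=cv2.resize(t[210:280,355:480],(750,420),interpolation=cv2.INTER_CUBIC)
cv2.imwrite("pics/a.png",a);cv2.imwrite("pics/b.png",b)
E
```

```text
(no output)
```

View pics/a.png

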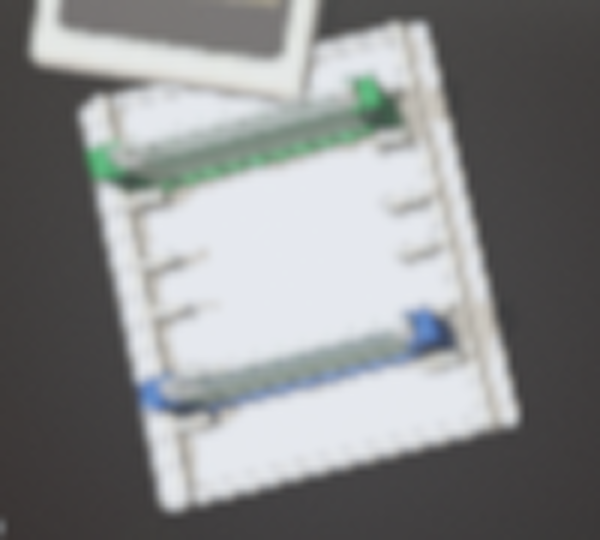

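View pics/b.png

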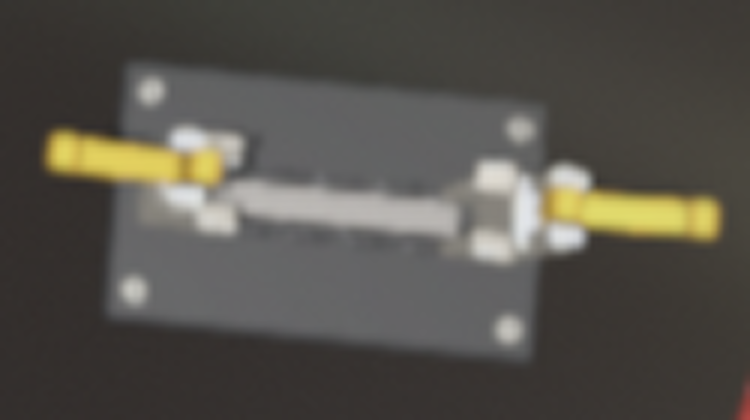

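The crops show the rack corners at (82,105), (428,22), (518,422), (168,512) and the green channel tops at about (100,160) and (370,93). The stand base corners are at (127,62), (547,105), (530,360), (107,318), and the gasket runs from (232,192) to (460,218).

```bash
cat > h.py <<'E'
import cv2,numpy as np
from scipy.spatial.transform import Rotation as R
from plant import manip, viewer, job
def rot(q): return R.from_quat(np.roll(q,-1))
def rays(p,uv,fish=False):
    K=p["intrinsics"];uv=np.atleast_2d(np.array(uv,float))
    d=(uv-K[:2,2])/K[0,0]
    if fish:
        r=np.linalg.norm(d,axis=1,keepdims=True)
        v=np.hstack([d/np.maximum(r,1e-9)*np.sin(r),np.cos(r)])
    else: v=np.hstack([d,np.ones((len(d),1))])
    return rot(p["orientation"]).apply(v)
def cast(p,uv,z,fish=False):
    v=rays(p,uv,fish);o=np.array(p["xyz"])
    return o+v*((z-o[2])/v[:,2])[:,None]
def proj(p,X,fish=False):
    K=p["intrinsics"];c=rot(p["orientation"]).inv().apply(np.atleast_2d(X)-p["xyz"])
    if fish:
        h=np.linalg.norm(c[:,:2],axis=1,keepdims=True);d=c[:,:2]/h*np.arctan2(h,c[:,2:])
    else: d=c[:,:2]/c[:,2:]
    return d*K[0,0]+K[:2,2]
def T(yaw,xyz,pts): return R.from_euler('z',yaw).apply(np.atleast_2d(pts))+xyz
E
python3 - <<'E'
from h import *
np.set_printoptions(precision=4,suppress=True)
p=viewer.camera_params("top")
A=lambda l:(np.array(l)+.5)/6-.5+[200,190]
B=lambda l:(np.array(l)+.5)/6-.5+[355,210]
def fit(nm,P):
    c=P.mean(0); print(nm,c, [np.linalg.norm(P[i]-P[i-1]) for i in range(4)])
    for i in range(4):
        d=P[i]-P[i-1];print('  edge ang',np.arctan2(d[1],d[0]))
fit("rack z0.005",cast(p,A([(82,105),(428,22),(518,422),(168,512)]),.005))
fit("stand",cast(p,B([(127,62),(547,105),(530,360),(107,318)]),.014))
for n,l in(("green",[(100,160),(370,93)]),("blue",[(155,395),(430,327)])):
    P=cast(p,A(l),.086);d=P[0]-P[1];print(n,P,P.mean(0),np.linalg.norm(d),np.arctan2(d[1],d[0]))
g=cast(p,B([(232,192),(460,218)]),.028);print("gasket",g,g.mean(0),np.linalg.norm(g[0]-g[1]))
# seg by HSV in both cams
for cam in("top","scene"):
    h=cv2.cvtColor(cv2.imread(f"pics/{cam}0.png"),cv2.COLOR_BGR2HSV)
    m=cv2.inRange(h,(60,120,40),(90,255,255));n,l,s,c=cv2.connectedComponentsWithStats(m)
    print(cam,[(s[i].tolist(),c[i].round(1).tolist()) for i in range(1,n) if s[i,4]>8])
E
```

```text
rack z0.005 [0.5307 0.2135 0.005 ] [np.float64(0.17845031523689647), np.float64(0.15278769405270703), np.float64(0.17673750255984444), np.float64(0.15098473100578996)]
  edge ang 0.2770057543548616
  edge ang -1.302463578593297
  edge ang -2.874758872712228
  edge ang 1.8504304561181786
stand [ 0.5128 -0.1922  0.014 ] [np.float64(0.1080323510962608), np.float64(0.17753554482375597), np.float64(0.10703300270201316), np.float64(0.1758119123917365)]
  edge ang -0.06795125408276298
  edge ang -1.6458770345162528
  edge ang 3.057577421319283
  edge ang 1.501408522186636
green [[0.5612 0.2802 0.086 ]
 [0.5912 0.1741 0.086 ]] [0.5762 0.2271 0.086 ] 0.11025399428792139 1.846430110796761
blue [[0.469  0.2519 0.086 ]
 [0.4987 0.1454 0.086 ]] [0.4838 0.1986 0.086 ] 0.11053337154531308 1.842544236556953
gasket [[ 0.518  -0.1502  0.028 ]
 [ 0.51   -0.2444  0.028 ]] [ 0.514  -0.1973  0.028 ] 0.0944604061724166
top [([393, 169, 4, 4, 9], [394.9, 170.4]), ([401, 170, 5, 4, 12], [402.7, 171.8])]
scene [([346, 154, 6, 4, 11], [349.0, 155.2]), ([327, 156, 51, 56, 1383], [351.3, 185.7]), ([350, 162, 5, 5, 15], [351.3, 163.6]), ([246, 249, 4, 7, 20], [247.2, 251.9]), ([249, 265, 3, 5, 11], [249.8, 267.3]), ([215, 275, 34, 26, 85], [231.8, 286.9]), ([198, 282, 12, 20, 99], [203.5, 291.5])]
```

```bash
python3 - <<'E'
from h import *
np.set_printoptions(precision=3,suppress=True)
s=viewer.camera_params("scene");t=viewer.camera_params("top")
print("box scene low corner",cast(s,[(142,292),(10,345)],0.0), "top", cast(t,[(187,190),(55,190)],.0))
print("box top corner scene", cast(s,[(85,130)],.25), cast(t,[(165,20),(192,70)],.25))
st=manip.state();Rt=rot(st["tool_rot"])
print(Rt.as_matrix())
w=np.array([.33,.30,.23]);print(Rt.inv().apply(w-st["tool_pos"]))
print(Rt.inv().apply(np.array([.577,.2264,.20])-w))
E
```

```text
box scene low corner [[0.67  0.391 0.   ]
 [0.669 0.634 0.   ]] top [[0.64  0.384 0.   ]
 [0.631 0.732 0.   ]]
box top corner scene [[0.923 0.381 0.25 ]] [[0.967 0.38  0.25 ]
 [0.852 0.312 0.25 ]]
[[-0.97   0.244 -0.001]
 [ 0.244  0.97  -0.002]
 [ 0.    -0.002 -1.   ]]
[-0.247 -0.253  0.001]
[-0.258 -0.011  0.03 ]
```

Units first: shifts go in shares of 25 cm and turns go in shares of pi/2 rad. So -0.05 m is -0.2, -0.0264 m is -0.1056.

```bash
echo '{"aperture":[1,1,1,1,1],"sx":[-0.2,-0.2,-0.2,-0.2,-0.2],"sy":[-0.1056,-0.1056,-0.1056,-0.1056,-0.1056],"sz":[0,0,0,0,0],"rx":[0,0,0,0,0],"ry":[0,0,0,0,0],"rz":[0,0,0,0,0]}' > path.dat && python3 shift.py path.dat && echo '{"aperture":[1,1,1,1,1],"sx":[-0.2,-0.2,-0.2,-0.2,-0.2],"sy":[-0.1056,-0.1056,-0.1056,-0.1056,-0.1056],"sz":[0,0,0,0,0],"rx":[0,0,0,0,0],"ry":[0,0,0,0,0],"rz":[0,0,0,0,0]}' > path.dat && python3 shift.py path.dat && echo '{"aperture":[1,1,1,1,1],"sx":[0,0,0,0,0],"sy":[0,0,0,0,0],"sz":[0,0,0,0,0],"rx":[0,0,0,0,0],"ry":[0,0,0,0,0],"rz":[0.1114,0.1114,0.1114,0.1114,0.1114]}' > path.dat && python3 shift.py path.dat; echo '{"aperture":[1,1],"sx":[0,0],"sy":[0,0],"sz":[0,0],"rx":[0,0],"ry":[0,0],"rz":[0.1101,0]}' > path.dat && python3 shift.py path.dat
```

```text
time: 0.72
tool_pos: [0.3637, 0.4155, 0.2308]
tool_rot: [-0.0, 0.123, 0.992, -0.0]
contact_force: [0.0, 1.7, 0.9]
gripper_width: 1.001
grasp_force: 0.0
time: 1.35
tool_pos: [0.574, 0.2264, 0.2308]
tool_rot: [-0.0, 0.123, 0.992, -0.0]
contact_force: [-0.1, 0.4, 0.3]
gripper_width: 1.005
grasp_force: 0.0
time: 1.98
tool_pos: [0.5727, 0.2278, 0.2305]
tool_rot: [-0.0, 0.534, 0.845, -0.0]
contact_force: [-0.2, -0.1, -0.2]
gripper_width: 0.996
grasp_force: 0.0
time: 2.22
tool_pos: [0.5727, 0.2278, 0.2307]
tool_rot: [-0.0, 0.602, 0.798, -0.0]
contact_force: [0.1, -0.7, 0.1]
gripper_width: 0.999
grasp_force: 0.0
```

```bash
python3 - <<'E'
from h import *
import pickle
np.set_printoptions(precision=4,suppress=True)
st=manip.state();print(st["tool_pos"],rot(st["tool_rot"]).as_matrix(),st["joint_pos"],st["contact_force"])
p=viewer.camera_params("wrist");pickle.dump(p,open("w1.pkl","wb"))
im=viewer.grab_frame("wrist")[:,:,::-1];cv2.imwrite("pics/w1.png",im)
cv2.imwrite("pics/w1b.png",cv2.resize(im,(800,500)))
E
```

```text
[0.5727 0.2278 0.2307] [[-0.2745  0.9616 -0.001 ]
 [ 0.9616  0.2745 -0.0003]
 [ 0.     -0.001  -1.    ]] [ 0.2579  0.0336  1.6336 -0.      1.4754 -0.0201] [ 0.1004 -0.7191  0.057 ]
```

View pics/w1b.png

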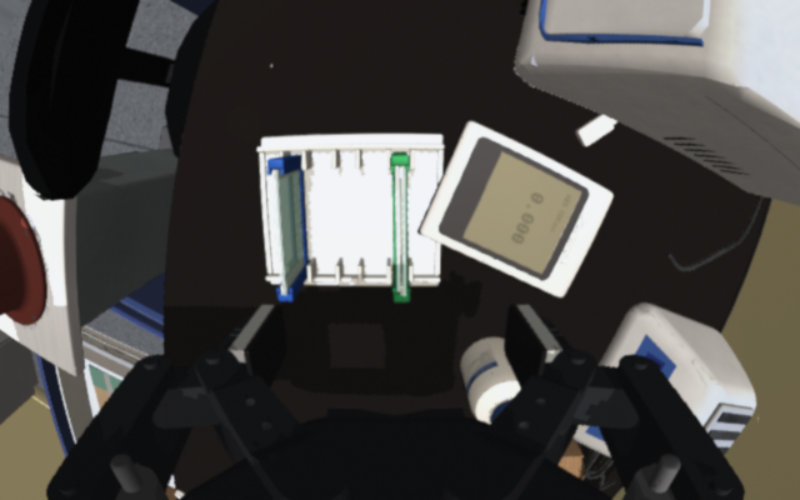

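The wrist picture shows the green cassette almost edge-on: channel tops at about (400,158) and (401,297) in the enlarged picture, with fingers either side. I'll measure its line from the green blobs.

```bash
python3 - <<'E'
from h import *
import pickle
np.set_printoptions(precision=4,suppress=True)
p=pickle.load(open("w1.pkl","rb"));im=cv2.imread("pics/w1.png")
m=cv2.inRange(cv2.cvtColor(im,cv2.COLOR_BGR2HSV),(50,110,40),(90,255,255))
m[:,:300]=0;m[:,345:]=0
for y in list(range(118,142,2))+list(range(222,244,2)):
    xs=np.where(m[y])[0]
    if len(xs):print(y,xs.min(),xs.max(),end='; ')
ys=np.where(m.any(1))[0];print(ys.min(),ys.max())
# ends: channel top outer corners at z=.086
P=cast(p,[(320,123.5),(320.5,241)],.086,True);d=P[0]-P[1]
print(P,P.mean(0),np.linalg.norm(d),np.arctan2(d[1],d[0])-np.pi/2)
g=T(.276,[.5765,.2267,0],[[0,0,.086],[0,.059,.086],[0,-.059,.086],[0,-.059,.008]]);print(proj(p,g,True))
E
```

```text
124 314 325; 126 313 326; 128 313 326; 130 313 326; 132 313 326; 134 313 326; 136 314 325; 138 314 314; 222 315 315; 224 315 315; 226 315 315; 228 315 326; 230 314 328; 232 313 328; 234 314 328; 236 314 328; 238 314 328; 240 314 328; 242 316 324; 123 242
[[0.5609 0.2858 0.086 ]
 [0.5938 0.174  0.086 ]] [0.5773 0.2299 0.086 ] 0.11645643052202481 0.2864337495865077
[[318.5587 187.7895]
 [318.8461 125.7398]
 [318.2367 244.2582]
 [317.8591 218.4446]]
```

In the tool's units: 0.05 m is 0.2, 0.036 m is 0.144.

```bash
echo '{"aperture":[1,1,1,1,1],"sx":[0,0,0,0,0],"sy":[0.018,0,0,0,0],"sz":[0.2,0.2,0.2,0.144,0],"rx":[0,0,0,0,0],"ry":[0,0,0,0,0],"rz":[0,0,0,0,0]}' > path.dat && python3 shift.py path.dat && echo '{"aperture":[0,0,0,0,0],"sx":[0,0,0,0,0],"sy":[0,0,0,0,0],"sz":[0,0,0,0,0],"rx":[0,0,0,0,0],"ry":[0,0,0,0,0],"rz":[0,0,0,0,0]}' > path.dat && python3 shift.py path.dat && echo '{"aperture":[0,0,0],"sx":[0,0,0],"sy":[0,0,0],"sz":[0,0,0],"rx":[0,0,0],"ry":[0,0,0],"rz":[0,0,0]}' > path.dat && python3 shift.py path.dat
```

```text
time: 2.9
tool_pos: [0.5742, 0.2283, 0.0412]
tool_rot: [-0.003, 0.602, 0.798, -0.003]
contact_force: [-0.1, -0.5, 1.6]
gripper_width: 0.999
grasp_force: 0.0
time: 3.52
tool_pos: [0.5776, 0.2292, 0.0462]
tool_rot: [0.0, 0.603, 0.798, 0.0]
contact_force: [-1.1, -0.5, 4.7]
gripper_width: 0.087
grasp_force: 59.1
time: 3.9
tool_pos: [0.5777, 0.2292, 0.0462]
tool_rot: [0.0, 0.603, 0.798, 0.0]
contact_force: [-2.5, -0.7, 5.6]
gripper_width: 0.085
grasp_force: 59.4
```

In the tool's units: -0.04 m is -0.16, -0.03 m is -0.12.

```bash
echo '{"aperture":[0,0,0,0,0],"sx":[0,0,0,0,0],"sy":[0,0,0,0,0],"sz":[-0.04,-0.08,-0.12,-0.16,-0.16],"rx":[0,0,0,0,0],"ry":[0,0,0,0,0],"rz":[0,0,0,0,0]}' > path.dat && python3 shift.py path.dat && echo '{"aperture":[0,0,0,0],"sx":[0,0,0,0],"sy":[0,0,0,0],"sz":[-0.12,0,0,0],"rx":[0,0,0,0],"ry":[0,0,0,0],"rz":[0,0,0,0]}' > path.dat && python3 shift.py path.dat
python3 - <<'E'
from h import *
import pickle
np.set_printoptions(precision=4,suppress=True)
st=manip.state();Rt=rot(st["tool_rot"]);print(st["tool_pos"],st["contact_force"],st["ft_torque"])
M=Rt.as_matrix();a=np.arctan2(M[1,1],M[0,1]);print("tool y ang",a)
print(Rt.inv().apply(np.array([.513,-.193,st["tool_pos"][2]])-st["tool_pos"]))
p=viewer.camera_params("wrist");im=viewer.grab_frame("wrist")[:,:,::-1];cv2.imwrite("pics/w2.png",im);pickle.dump(p,open("w2.pkl","wb"))
cv2.imwrite("pics/w2b.png",cv2.resize(im,(800,500)))
E
```

```text
time: 4.53
tool_pos: [0.5771, 0.229, 0.1872]
tool_rot: [0.0, 0.603, 0.798, 0.0]
contact_force: [0.4, 0.1, -3.1]
gripper_width: 0.087
grasp_force: 58.6
time: 5.03
tool_pos: [0.5761, 0.2288, 0.2127]
tool_rot: [-0.001, 0.603, 0.798, -0.002]
contact_force: [-0.5, -0.3, -3.2]
gripper_width: 0.088
grasp_force: 58.8
[0.5761 0.2288 0.2127] [-0.4666 -0.3413 -3.2476] [-0.0308 -0.0184  0.0109]
tool y ang 0.2760225146001844
[-0.3886 -0.1757  0.0007]
```

View pics/w2b.png

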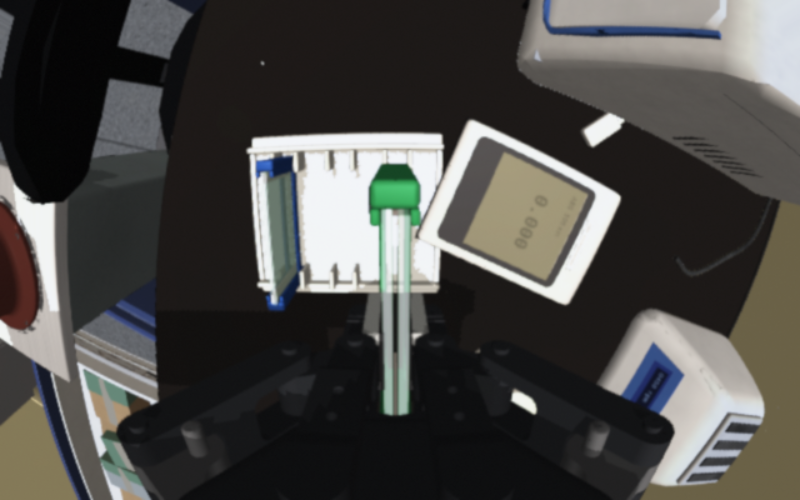

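The cassette hangs in the gripper, straight. Its near channel's top face spans about (370–419, 182–208) in the enlarged picture. I'll find its offset along the width from that, then refine the stand's pose.

```bash
python3 - <<'E'
from h import *
import pickle
np.set_printoptions(precision=4,suppress=True)
p=pickle.load(open("w2.pkl","rb"));im=cv2.imread("pics/w2.png")
h=cv2.cvtColor(im,cv2.COLOR_BGR2HSV)
print([(y,h[y,316].tolist()) for y in range(128,172,2)])
m=cv2.inRange(h,(50,110,40),(90,255,255))
for y in(136,150,160,172):xs=np.where(m[y,280:350])[0]+280;print(y,xs.min(),xs.max())
st=manip.state();Rt=rot(st["tool_rot"])
for z,uv in((.080,[(296,146),(335,146),(297,165),(335,165)]),(.002,[(302,132),(330,132)])):
    X=cast(p,uv,st["tool_pos"][2]-.040+z,True);print(z,Rt.inv().apply(X-st["tool_pos"]))
# glass top edges near pads row
E
```

```text
[(128, [110, 6, 248]), (130, [101, 17, 212]), (132, [69, 158, 71]), (134, [69, 174, 69]), (136, [69, 175, 70]), (138, [70, 176, 68]), (140, [70, 174, 69]), (142, [69, 174, 69]), (144, [69, 173, 112]), (146, [69, 165, 167]), (148, [70, 156, 189]), (150, [70, 155, 196]), (152, [70, 155, 192]), (154, [70, 159, 188]), (156, [70, 161, 184]), (158, [69, 163, 181]), (160, [69, 165, 176]), (162, [69, 167, 169]), (164, [69, 171, 146]), (166, [68, 141, 112]), (168, [21, 36, 119]), (170, [12, 38, 149])]
136 303 327
150 296 334
160 296 334
172 297 335
0.08 [[ 0.0583 -0.0059 -0.04  ]
 [ 0.0584  0.0071 -0.04  ]
 [ 0.0519 -0.0056 -0.04  ]
 [ 0.0519  0.0071 -0.04  ]]
0.002 [[ 0.058  -0.0074  0.038 ]
 [ 0.058   0.0089  0.038 ]]
```

In the tool's units: -0.05 m is -0.2, -0.04 m is -0.16.

```bash
echo '{"aperture":[0,0,0,0,0],"sx":[-0.16,-0.2,-0.2,-0.2,-0.2],"sy":[-0.072,-0.0904,-0.0904,-0.0904,-0.0904],"sz":[0,0,0,0,0],"rx":[0,0,0,0,0],"ry":[0,0,0,0,0],"rz":[0,0,0,0,0]}' > path.dat && python3 shift.py path.dat && echo '{"aperture":[0,0,0,0,0],"sx":[-0.2,-0.2,-0.1944,0,0],"sy":[-0.0904,-0.0904,-0.0884,0,0],"sz":[0,0,0,0,0],"rx":[0,0,0,0,0],"ry":[0,0,0,0,0],"rz":[0,0,0.0573,0.0828,0.0828]}' > path.dat && python3 shift.py path.dat && echo '{"aperture":[0,0,0],"sx":[0,0,0],"sy":[0,0,0],"sz":[0,0,0],"rx":[0,0,0],"ry":[0,0,0],"rz":[0,0,0]}' > path.dat && python3 shift.py path.dat
python3 - <<'E'
from h import *
import pickle
np.set_printoptions(precision=4,suppress=True)
st=manip.state();Rt=rot(st["tool_rot"]);print(st["tool_pos"],st["contact_force"],st["ft_torque"])
M=Rt.as_matrix();a=np.arctan2(M[1,1],M[0,1]);print("tool y ang",a)
p=viewer.camera_params("wrist");im=viewer.grab_frame("wrist")[:,:,::-1];cv2.imwrite("pics/w3.png",im);pickle.dump(p,open("w3.pkl","wb"))
cv2.imwrite("pics/w3b.png",cv2.resize(im[40:340,180:460],(728,780))[:600])
E
```

```text
time: 5.7
tool_pos: [0.5375, -0.0328, 0.2141]
tool_rot: [-0.001, 0.603, 0.798, -0.0]
contact_force: [0.9, 0.2, -3.5]
gripper_width: 0.087
grasp_force: 58.9
time: 6.32
tool_pos: [0.5134, -0.1934, 0.2139]
tool_rot: [-0.001, 0.735, 0.678, -0.0]
contact_force: [-0.5, -0.2, -3.6]
gripper_width: 0.084
grasp_force: 59.1
time: 6.7
tool_pos: [0.5142, -0.1924, 0.215]
tool_rot: [-0.0, 0.732, 0.681, -0.0]
contact_force: [-0.6, 0.6, -2.6]
gripper_width: 0.084
grasp_force: 59.0
[ 0.5142 -0.1924  0.215 ] [-0.57   0.61  -2.648] [-0.0108  0.0207  0.0024]
tool y ang -0.07261355000040336
```

View pics/w3b.png

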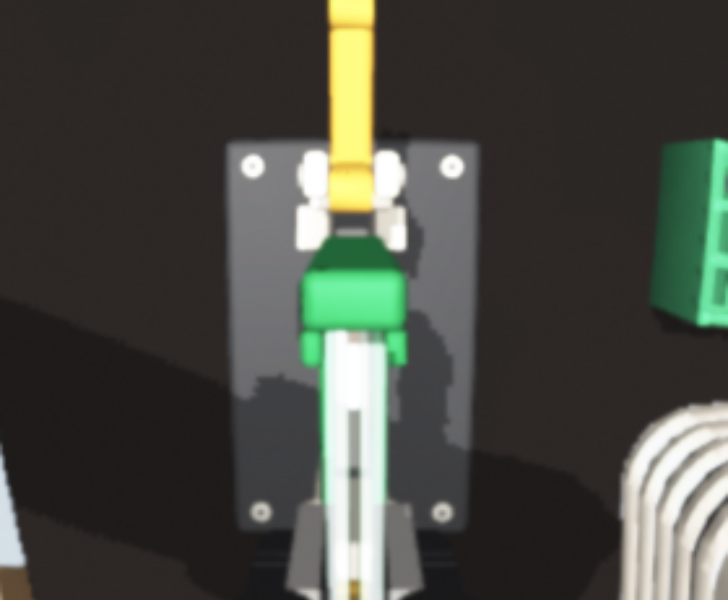

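The base corners appear at about (226,143), (479,143), (467,528), (239,528) in the crop and the post is centred near column 352. The cassette's near channel is centred at 354. Now the exact offset.

```bash
python3 - <<'E'
from h import *
import pickle
np.set_printoptions(precision=4,suppress=True)
p=pickle.load(open("w3.pkl","rb"));st=manip.state();Rt=rot(st["tool_rot"])
C=lambda l:(np.array(l)+.5)/2.6-.5+[180,40]
P=cast(p,C([(226,142),(479,143),(467,529),(238,529)]),.014,True)
print(P,P.mean(0),[np.linalg.norm(P[i]-P[i-1]) for i in range(4)])
t=Rt.inv().apply(P-st["tool_pos"]);print("tool frame",t, t.mean(0))
S=cast(p,C([(252,166),(452,167),(441,513),(261,512)]),.015,True);print("screws",S.mean(0),Rt.inv().apply(S-st["tool_pos"]))
F=cast(p,C([(314,151),(388,151),(351,209)]),.119,True);print("post",Rt.inv().apply(F-st["tool_pos"]))
top=viewer.camera_params("top");b=T(-.0735,[.513,-.193,0],[[.055,.09,.014],[.055,-.09,.014],[-.055,-.09,.014],[-.055,.09,.014]])
print((proj(top,b)-[355,210]+.5)*6-.5)
E
```

```text
[[ 0.4669 -0.0982  0.014 ]
 [ 0.5737 -0.1064  0.014 ]
 [ 0.5613 -0.2814  0.014 ]
 [ 0.454  -0.2737  0.014 ]] [ 0.514 -0.19   0.014] [np.float64(0.17598196897388307), np.float64(0.10707480932813603), np.float64(0.17545906916690027), np.float64(0.10758510238210978)]
tool frame [[ 0.0905 -0.054   0.2012]
 [ 0.0901  0.0531  0.2012]
 [-0.0853  0.0535  0.2012]
 [-0.0855 -0.0541  0.2012]] [ 0.0025 -0.0004  0.2012]
screws [ 0.5135 -0.1908  0.015 ] [[ 0.0798 -0.0428  0.2002]
 [ 0.0794  0.0415  0.2002]
 [-0.0766  0.0407  0.2002]
 [-0.0762 -0.0427  0.2002]]
post [[ 0.081  -0.0114  0.0962]
 [ 0.081   0.0102  0.0962]
 [ 0.0637 -0.0006  0.0962]]
[[125.9296  58.7693]
 [551.7254 101.6778]
 [537.1252 364.0612]
 [104.083  319.2516]]
```

In the tool's units: 0.03 m is 0.12, 0.01 m is 0.04.

```bash
echo '{"aperture":[0,0,0,0,0],"sx":[0.0072,0,0,0,0],"sy":[-0.0048,0,0,0,0],"sz":[0,0.12,0.12,0.04,0],"rx":[0,0,0,0,0],"ry":[0,0,0,0,0],"rz":[0,0,0,0,0]}' > path.dat && python3 shift.py path.dat && echo '{"aperture":[0,0,0,0],"sx":[0,0,0,0],"sy":[0,0,0,0],"sz":[0.04,0.02,0,0],"rx":[0,0,0,0],"ry":[0,0,0,0],"rz":[0,0,0,0]}' > path.dat && python3 shift.py path.dat
python3 - <<'E'
from h import *
import pickle
np.set_printoptions(precision=4,suppress=True)
st=manip.state();Rt=rot(st["tool_rot"]);print(st["tool_pos"],st["contact_force"],st["ft_torque"])
p=viewer.camera_params("wrist");im=viewer.grab_frame("wrist")[:,:,::-1];cv2.imwrite("pics/w4.png",im);pickle.dump(p,open("w4.pkl","wb"))
t=viewer.grab_frame("top")[:,:,::-1];cv2.imwrite("pics/t4.png",t)
a=cv2.resize(im[60:210,250:390],(560,600),interpolation=cv2.INTER_CUBIC)
cv2.imwrite("pics/w4b.png",a)
E
```

```text
time: 7.38
tool_pos: [0.5129, -0.1905, 0.145]
tool_rot: [-0.001, 0.733, 0.681, -0.0]
contact_force: [-0.1, 0.1, -2.1]
gripper_width: 0.085
grasp_force: 59.0
time: 7.88
tool_pos: [0.5133, -0.1909, 0.1306]
tool_rot: [0.0, 0.733, 0.68, 0.0]
contact_force: [-0.2, 0.6, -2.2]
gripper_width: 0.083
grasp_force: 59.0
[ 0.5133 -0.1909  0.1306] [-0.1822  0.6035 -2.1567] [ 0.0068 -0.0231 -0.0204]
```

View pics/w4b.png

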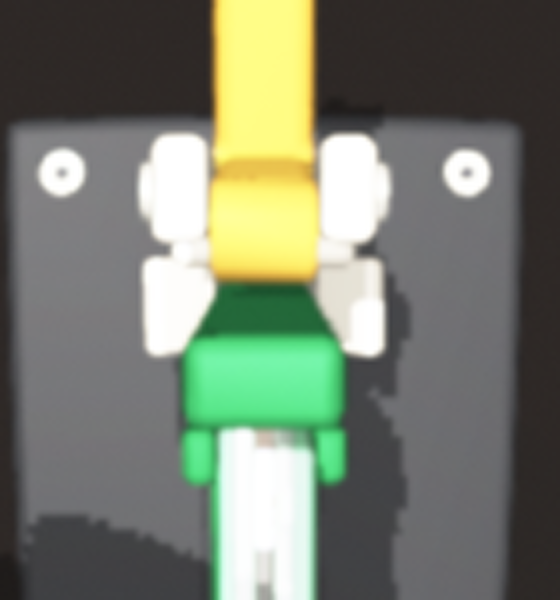

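The cassette (centre column 264) is aligned with the post (144–383, centre 263.5) and sits between the flares. I'll lower it gently and watch the force.

In the tool's units: 0.004 m is 0.016, 0.003 m is 0.012.

```bash
echo '{"aperture":[0,0,0,0],"sx":[0,0,0,0],"sy":[0,0,0,0],"sz":[0.016,0.016,0.012,0],"rx":[0,0,0,0],"ry":[0,0,0,0],"rz":[0,0,0,0]}' > path.dat && python3 shift.py path.dat; echo '{"aperture":[0,0,0],"sx":[0,0,0],"sy":[0,0,0],"sz":[0.016,0.016,0],"rx":[0,0,0],"ry":[0,0,0],"rz":[0,0,0]}' > path.dat && python3 shift.py path.dat
```

```text
time: 8.48
tool_pos: [0.5128, -0.1906, 0.1187]
tool_rot: [-0.0, 0.733, 0.68, -0.0]
contact_force: [-0.4, -0.3, -2.5]
gripper_width: 0.085
grasp_force: 59.0
time: 8.85
tool_pos: [0.5128, -0.1906, 0.1107]
tool_rot: [-0.001, 0.733, 0.68, -0.0]
contact_force: [1.0, -0.1, -3.2]
gripper_width: 0.089
grasp_force: 59.0
```

In the tool's units: 0.008 m is 0.032.

```bash
echo '{"aperture":[0,0,0,0],"sx":[0,0,0,0],"sy":[0,0,0,0],"sz":[0.032,0.032,0.032,0],"rx":[0,0,0,0],"ry":[0,0,0,0],"rz":[0,0,0,0]}' > path.dat && python3 shift.py path.dat; echo '{"aperture":[0,0,0,0],"sx":[0,0,0,0],"sy":[0,0,0,0],"sz":[0.032,0.016,0,0],"rx":[0,0,0,0],"ry":[0,0,0,0],"rz":[0,0,0,0]}' > path.dat && python3 shift.py path.dat; python3 -c "
from plant import manip, viewer, job
s=manip.state();print(s['tool_pos'],s['contact_force'])"
```

```text
time: 9.35
tool_pos: [0.5125, -0.1904, 0.086]
tool_rot: [-0.001, 0.733, 0.68, -0.0]
contact_force: [-0.6, 0.4, -2.7]
gripper_width: 0.087
grasp_force: 59.0
time: 9.85
tool_pos: [0.5133, -0.1908, 0.0755]
tool_rot: [0.0, 0.733, 0.68, 0.0]
contact_force: [0.7, -0.7, -2.6]
gripper_width: 0.086
grasp_force: 59.1
[ 0.51328336 -0.19083618  0.07549083] [ 0.6767422  -0.669977   -2.63016066]
```

Hanging-free reference is about −2.7 N, so the target reading is about +9.3 N. Now pressing in small steps.

In the tool's units: 0.004 m is 0.016.

```bash
echo '{"aperture":[0,0,0,0],"sx":[0,0,0,0],"sy":[0,0,0,0],"sz":[0.016,0.016,0,0],"rx":[0,0,0,0],"ry":[0,0,0,0],"rz":[0,0,0,0]}' > path.dat && python3 shift.py path.dat; echo '{"aperture":[0,0,0],"sx":[0,0,0],"sy":[0,0,0],"sz":[0.008,0,0],"rx":[0,0,0],"ry":[0,0,0],"rz":[0,0,0]}' > path.dat && python3 shift.py path.dat
```

```text
time: 10.35
tool_pos: [0.5133, -0.1909, 0.0675]
tool_rot: [0.0, 0.733, 0.68, 0.0]
contact_force: [0.4, -0.3, -3.0]
gripper_width: 0.083
grasp_force: 59.2
time: 10.72
tool_pos: [0.5134, -0.1909, 0.0658]
tool_rot: [0.0, 0.733, 0.68, 0.0]
contact_force: [-0.6, 1.1, 2.9]
gripper_width: 0.085
grasp_force: 59.8
```

In the tool's units: 0.0015 m is 0.006.

```bash
echo '{"aperture":[0,0,0],"sx":[0,0,0],"sy":[0,0,0],"sz":[0.006,0,0],"rx":[0,0,0],"ry":[0,0,0],"rz":[0,0,0]}' > path.dat && python3 shift.py path.dat; echo '{"aperture":[0,0,0],"sx":[0,0,0],"sy":[0,0,0],"sz":[0.004,0,0],"rx":[0,0,0],"ry":[0,0,0],"rz":[0,0,0]}' > path.dat && python3 shift.py path.dat; for i in 1 2 3; do echo '{"aperture":[0,0],"sx":[0,0],"sy":[0,0],"sz":[0,0],"rx":[0,0],"ry":[0,0],"rz":[0,0]}' > path.dat && python3 shift.py path.dat | grep -E "contact|pos"; done
```

```text
time: 11.1
tool_pos: [0.5134, -0.1909, 0.0645]
tool_rot: [0.0, 0.733, 0.68, 0.0]
contact_force: [-2.6, 1.1, 5.6]
gripper_width: 0.089
grasp_force: 60.3
time: 11.48
tool_pos: [0.5134, -0.1909, 0.0638]
tool_rot: [0.0, 0.733, 0.68, 0.0]
contact_force: [-4.4, 2.0, 7.0]
gripper_width: 0.087
grasp_force: 60.6
tool_pos: [0.5135, -0.1909, 0.0639]
contact_force: [-3.4, 2.5, 7.1]
tool_pos: [0.5134, -0.1909, 0.0638]
contact_force: [-4.3, 1.2, 8.0]
tool_pos: [0.5134, -0.1909, 0.0638]
contact_force: [-3.6, 2.0, 7.1]
```

In the tool's units: 0.0007 m is 0.0028.

```bash
echo '{"aperture":[0,0,0],"sx":[0,0,0],"sy":[0,0,0],"sz":[0.0028,0,0],"rx":[0,0,0],"ry":[0,0,0],"rz":[0,0,0]}' > path.dat && python3 shift.py path.dat; echo '{"aperture":[0,0,0],"sx":[0,0,0],"sy":[0,0,0],"sz":[0,0,0],"rx":[0,0,0],"ry":[0,0,0],"rz":[0,0,0]}' > path.dat && python3 shift.py path.dat; python3 - <<'E'
from h import *
im=[viewer.grab_frame(c)[:,:,::-1] for c in("top","scene","wrist")]
z=[]
for _ in range(5): viewer.grab_frame("top"); z.append(manip.state()["contact_force"][2])
print(np.mean(z),z)
a=cv2.resize(im[0][200:290,340:490],(400,240));b=cv2.resize(im[1][160:280,350:490],(400,343));c=cv2.resize(im[2],(400,250))
cv2.imwrite("pics/end.png",np.hstack([np.vstack([a,b]),np.vstack([c,np.zeros((333,400,3),np.uint8)])]))
E
```

```text
time: 12.6
tool_pos: [0.5134, -0.1909, 0.0633]
tool_rot: [0.0, 0.733, 0.681, 0.0]
contact_force: [-4.3, 2.4, 9.2]
gripper_width: 0.082
grasp_force: 60.7
time: 12.98
tool_pos: [0.5135, -0.1909, 0.0634]
tool_rot: [0.0, 0.733, 0.681, -0.0]
contact_force: [-4.1, 1.7, 8.8]
gripper_width: 0.082
grasp_force: 60.7
8.644562586032995 [np.float64(8.894011807170296), np.float64(8.640514523974856), np.float64(8.130677682911752), np.float64(8.548228330302672), np.float64(9.009380585805399)]
```

View pics/end.png

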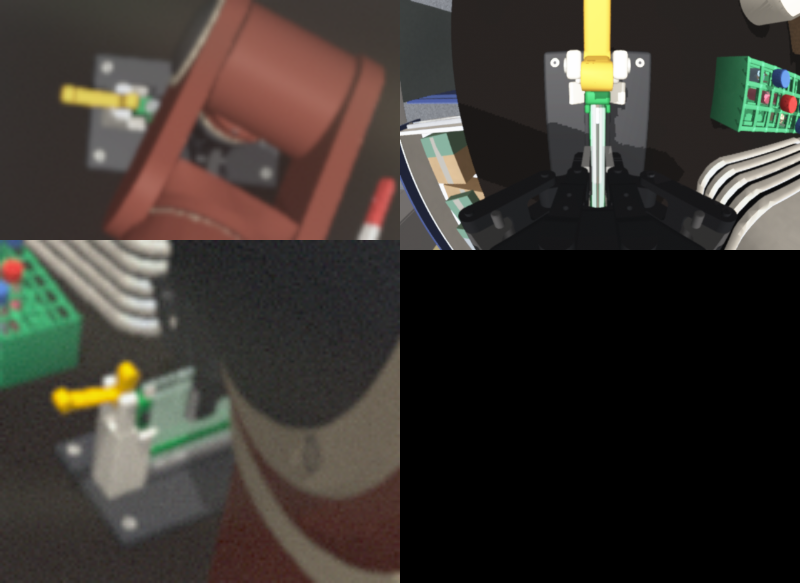

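The pictures show the cassette upright in the +y post's groove, flush on the gasket, with the cam lever still outward. The load has risen about 11.4 N (4.7 mm of travel), and it holds steady. Handing in.

```bash
python3 -c "
from plant import manip, viewer, job
print(job.job_done())"
```

```text
the job is handed in; nothing more can be done
None
```

I handed the job in with the green cassette standing upright between the posts, still gripped and pressing the gasket with about 11.4 N by the wrist force; the left cam looked open in the last view, but the right cam, the blue cassette and the bottles weren't checked in a final picture, though no knock showed in the forces.

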